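# Set a kiln rod against the hidden stop of the V-groove jig

### The job

Take the white ceramic kiln rod from its wooden rack, lay it in the V-groove of the length-setting jig and slide it under the teal cover until its end touches the stop hidden inside. Go gently: the stop is held only by friction and must not be shoved out of its setting. Leave the rod lying in the groove against the stop, and leave the mugs and the glaze jar alone.

Things in the scene. Friction and masses are not known exactly. Their poses are not given: they have to be found in the camera images.
- rod_center (a point): the kiln rod: a white ceramic round bar 170 mm long and 20 mm in diameter, about 0.13 kg, both ends alike and flat. This point is its centre, on its axis; its y axis runs along the rod. At the start it lies level in the rack, its axis 46 mm above the table.
- rack: wooden rod rack fixed to the table: base board 70 x 130 x 8 mm with two V-notched blocks (48 mm wide, 18 mm thick, tops 42 mm above the table) standing 53 mm either side of its middle, so that 88 mm of the rod between them is free for the fingers down to the board. Origin under its centre on the table; its y axis runs along the rod.
- jig: the length-setting jig, fixed to the table: dark steel bed 68 mm wide, 310 mm long, its flat top 35 mm above the table, with a 90 degree V-groove along its whole length; aluminium base plate 92 mm wide and 8 mm high. Origin on the table under the groove; y runs along the groove to the covered end, z up. Open groove from y = -165 to +35 mm, covered from +35 to +145 mm. Sliding the rod along it takes 0.5 to 2 N.
- groove_mouth (a point): the point where the groove enters the cover, on the axis that the rod has when it lies in the groove: 40 mm above the table, 5 mm above the bed's flat top. Axes as the jig's: y along the groove into the cover. The groove is 18 mm wide at the bed's top; the rod in it stands 15 mm above the bed.
- cover_top (a point): centre of the top of the teal steel cover (60 mm wide, 110 mm long, 75 mm above the table; inside 44 mm wide). Hidden in it, 40 to 80 mm beyond the groove mouth (different each time, not reported), stands the brass end stop (its face: stop_face), upright across the groove: it stays put against pushes up to about 14 N and slides away along the groove under more.
- mug_a: pale yellow mug, 82 mm across, 85 mm high, standing loose; origin at its foot's centre. A bystander.
- mug_b: another pale yellow mug of the same kind and size. A bystander.
- glaze_jar: pink glaze jar with a white lid, 72 mm across, 100 mm high; origin at its foot's centre. A bystander.
Mind the look-alikes: they are no part of the job. There is more than one size of the part that bears rod_center; the job needs the smallest.

How it is judged:
By the outcome, as a careful person would: the job done as asked, in the order asked, and still so for the second after the job is handed in, with the robot touching nothing.
It also fails if it takes over 51 s, if anything falls off the work surface, if the arm or the gripper's body presses on something with over 40 N, if the wrist force passes 120 N, or if a joint passes its speed limit or range.

### The arm

A 6-joint arm with a two-finger parallel gripper is mounted at the origin on the work surface. World frame = base frame: x ahead of the robot, y to its left, z up, the work surface at z = 0. Lengths are in m, angles in rad, forces in N, time in s.
With the tool pointing down it reaches from about 0.35 to 0.775 m from the base axis. Payload 7.3 kg.
Tool frame: the origin (TCP) lies between the finger pads; the fingertips stand 14 mm ahead of it and the grasp point (between the pads) lies 5 mm behind it (tip_reach is the distance from the TCP to the fingertips, in m); z points along the fingers, y is the line along which they close (so a half turn about z gives the same grasp; the last joint's range is limited). The gripper opens to 92 mm and grips with 3 to 60 N. Pads are 19 mm wide; open, the fingers measure 130 mm over their backs; the gripper's body (75 mm by 190 mm) begins 47 mm behind the grasp point.
Start: joints at [-1.385, 0.342, 1.524, -0, 1.275, -0.146], TCP at [0.171, -0.496, 0.209] pointing down, gripper open.
Joint ranges: [-2.53, 2.53], [-0.77, 2.02], [0.04, 2.7], [-1, 4.14], [0.28, 2.66], [-3.11, 3.11]. Speed limits (rad/s): [2.57, 2.57, 3.14, 3.14, 3.14, 3.14].

### API

Orientations are given as a 3x3 rotation matrix whose columns are the frame's x, y, z axes.
In Python, from plant import * gives the robot as it stands.
- The arm moves only by the shell command python3 -m pendant 'ROWS'. ROWS is JSON, a list of rows, each a list of 5 numbers: the shift along the tool's x, y, z in mm, then the turn about the tool's z in rad, then the finger opening in mm, from 0 to 91.8. In form: [[dx, dy, dz, turn, jaw], ...]. A call has 1 to 20 rows; each row is the pose to reach, as a shift and turn from the pose commanded when the call began, along the tool's axes at that moment; what a row does not reach only later rows make up. A row lasts 1/10 s, in which the tool goes at most 50 mm and 8.59 degrees, less where a joint would pass 70% of its speed; a pose out of reach is approached as far as the arm can. A call with a gripper value outside its range is refused whole. The fingers move at their own pace and stop on an object; the grip force is fixed at half the most. Time passes only in rows, so rows that repeat a pose let the fingers close. It gives the time, the measured TCP pose, the force, the opening and the grip force at its end, in the units of the state.
- sense(): the state, without advancing time (a new reading comes with each control period).
- snapshot(name): name is "scene" or "top" or "wrist"; returns (picture, depth): 480x640x3 uint8, blue, green, red; 480x640 float32, m along the optical axis (not along the pixel's ray), 0 where there is no reading.
- calibration(name): a dict with "K" (3x3 intrinsics, pixels), "k1" (the pictures are not rectified: a ray, as slopes to the right and down, at radius r is drawn at 1 + k1 r^2 times it, then the intrinsics apply), "extrinsics" (4x4, takes a point from world to camera coordinates). Camera axes: x right, y up, looking along -z (the intrinsics and any distortion apply to the point x, -y, -z); pixel columns grow to the right and rows downward; lengths in m; the calibration is good to about 2 mm. A picture is of the moment at which its call begins: read the wrist's pose just before it. calibration takes no time and is no camera call; for the wrist camera it gives the pose at the moment of the call.
- job_done(): hands the job in; it is judged then, once.
The state is a dict: "t": time; "joint_pos": joint angles; "joint_vel": joint speeds; "tau": joint torques, N m; "tcp_pos": TCP position; "ee_rot": TCP orientation; "contact_force": force on the tool from outside, world axes, zero at the start; "torque": the same for the moment, N m; "finger_gap": opening from 0.0 (shut) to 1.0 (fully open); "grasp_force": force on a finger pad.
Only numpy, scipy, OpenCV 4.12 (cv2) and the standard library are available. Lean on these libraries where they do the work, as an engineer would, in place of code of your own. Each camera call takes 0.05 s, during which the arm holds its last target. There are 200 camera calls.

## Working session

There is one attempt and no reset: what is moved stays moved. The work goes in short steps, Python scripts to look and compute and a shell command to move; the robot and the scene stay as the last step left them, time stands still between calls to the robot, and variables do not carry over. Pictures are saved under pics/ and viewed, at most 10 in all, crops included, and the job is handed in when it is done.

```bash
mkdir -p pics; ls; cat > h.py <<'E'
from plant import *
import numpy as np, cv2
def save(n,f):
    p,d=snapshot(n); cv2.imwrite(f'pics/{f}.png',p); np.savez(f'pics/{f}.npz',d=d,**{k:np.array(v) for k,v in calibration(n).items()}); return p,d
def world(f,u,v,z=None):
    c=np.load(f'pics/{f}.npz'); K=c['K'];E=c['extrinsics'];k1=float(c['k1'])
    q=np.array([(u-K[0,2])/K[0,0],(v-K[1,2])/K[1,1]]); s=q.copy()
    for _ in range(20): s=q/(1+k1*(s@s))
    r=np.array([s[0],-s[1],-1.]); R=E[:3,:3];t=E[:3,3]; o=-R.T@t; w=R.T@r
    if z is None:
        dd=np.median(c['d'][int(v)-1:int(v)+2,int(u)-1:int(u)+2]); return o+w*dd
    return o+w*(z-o[2])/w[2]
E
python3 - <<'E'
from h import *
save('top','top0'); save('scene','scene0')
s=sense(); print(s['t'],s['tcp_pos'],s['ee_rot'],s['contact_force'],s['finger_gap'])
E
```

```text
pics
0.1 [ 0.17096065 -0.49597299  0.2084055 ] [[ 9.45455752e-01  3.25750449e-01 -2.57542607e-04]
 [ 3.25750485e-01 -9.45454765e-01  1.38146159e-03]
 [ 2.06516848e-04 -1.39000543e-03 -9.99999013e-01]] [-0.12250622 -0.34506708  0.09949564] 0.9993624701894103
```

View pics/top0.png

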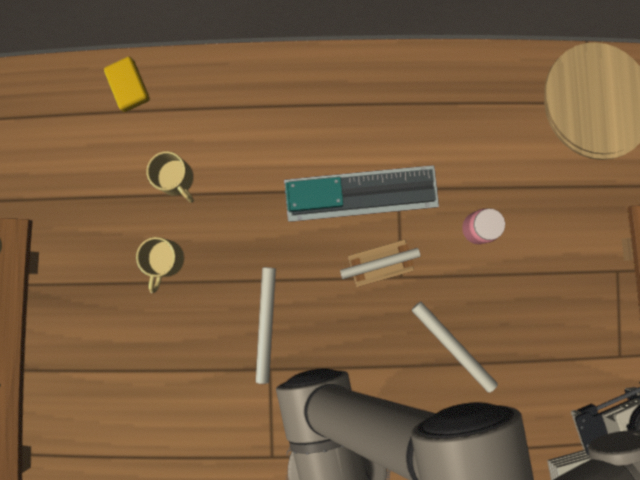

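View pics/scene0.png

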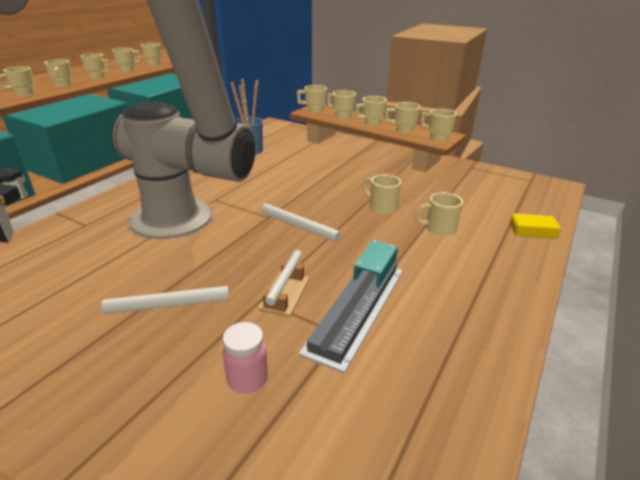

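The top view shows the rod in the rack, ends at about (343,273) and (419,254). The jig above it has its cover at the left, (285–343, 177–211), and the open groove runs right to about (437,187). The two longer rods on the table are the look-alikes. I'll enlarge the area to read it more closely.

```bash
python3 - <<'E'
from h import *
p=cv2.imread('pics/top0.png')
cv2.imwrite('pics/crop0.png',cv2.resize(p[160:295,275:445],None,fx=4.4,fy=4.4,interpolation=cv2.INTER_CUBIC))
for n,u,v,z in [('rodL',343,273,.046),('rodR',419,254,.046),('covTL',286,181,.075),('covBR',343,207,.075),('covTR',341,176,.075),('covBL',289,211,.075),('plTR',434,167,.008),('plBR',438,206,.008),('jar',489,223,.1)]:
    print(n,world('top0',u,v,z).round(4),world('top0',u,v).round(4))
E
```

```text
rodL [ 0.4258 -0.022   0.046 ] [ 0.4257 -0.0217  0.0573]
rodR [ 0.4618 -0.1829  0.046 ] [ 0.4615 -0.1815  0.0549]
covTL [0.6179 0.0917 0.075 ] [0.6289 0.0959 0.0072]
covBR [ 0.5611 -0.0245  0.075 ] [ 0.5659 -0.0259  0.034 ]
covTR [ 0.6257 -0.022   0.075 ] [ 0.637  -0.0242  0.0078]
covBL [0.5555 0.0867 0.075 ] [0.5576 0.0878 0.0556]
plTR [ 0.653  -0.2286  0.008 ] [ 0.6535 -0.2292  0.0048]
plBR [ 0.5668 -0.2341  0.008 ] [ 0.5674 -0.2352  0.0024]
jar [ 0.5195 -0.3203  0.1   ] [ 0.5195 -0.3205  0.0995]
```

View pics/crop0.png

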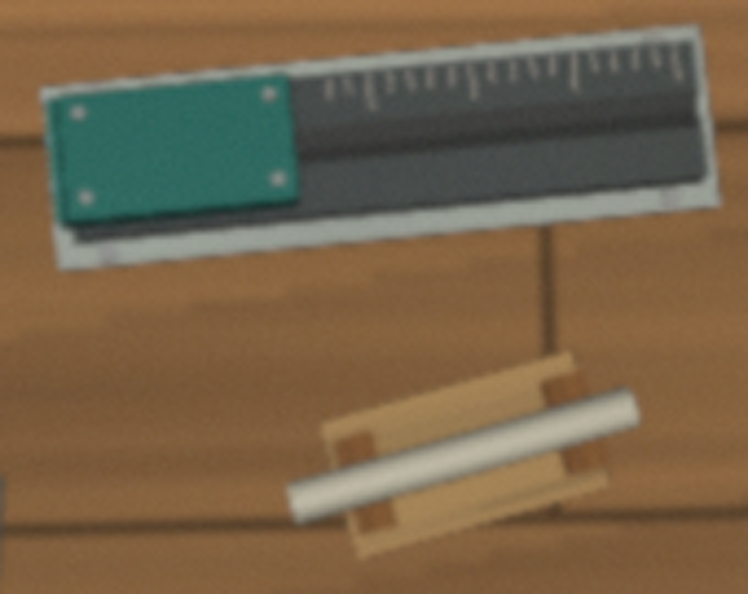

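The crop shows the rod ends at (293,503) and (635,406), the cover screws at (78,112), (269,94), (278,178) and (86,197), and the plate corners at (42,90), (697,27), (718,205) and (62,268). The groove stripe runs from about (300,146) to (697,111).

```bash
python3 - <<'E'
from h import *
W=lambda u,v,z:world('top0',275+u/4.4-.5+.5/4.4,160+v/4.4-.5+.5/4.4,z)
a,b=W(293,503,.046),W(635,406,.046); print('rod',(a+b)/2,np.linalg.norm(a-b),np.degrees(np.arctan2(*(a-b)[[0,1]])))
P=[W(*q,.008) for q in [(42,90),(697,27),(718,205),(62,268)]]
S=[W(*q,.075) for q in [(78,112),(269,94),(278,178),(86,197)]]
d=(P[0]+P[3]-P[1]-P[2])/2; L=np.linalg.norm(d); e=d/L
print('plate',np.mean(P,0),L,np.linalg.norm(P[0]-P[3]),np.linalg.norm(P[1]-P[2]),'dir',e,np.degrees(np.arctan2(e[0],e[1])))
c=np.mean(S,0); print('covertop',c,'rel along',(c-np.mean(P,0))@e)
g,h=W(300,146,.03),W(697,111,.03); print('groove',g,h,np.degrees(np.arctan2(*(g-h)[[0,1]])))
d=S[0]-S[1]; print('screw dir',np.degrees(np.arctan2(d[0],d[1])),np.degrees(np.arctan2(*(S[3]-S[2])[[0,1]])))
n=np.array([e[1],-e[0],0]);print('lateral off', [(q-np.mean(P,0))@n for q in (c,g,h)])
s=sense(); print(s['joint_pos'])
E
```

```text
rod [ 0.4450734  -0.10058483  0.046     ] 0.17003645013171845 -14.405693927390322
plate [ 0.5988288  -0.06723158  0.008     ] 0.32669127961111694 0.08908307434096573 0.08971726523119387 dir [-0.07488957  0.99719183  0.        ] -4.294877008223762
covertop [0.59231787 0.03237336 0.075     ] rel along 0.09981283347731709
groove [ 0.59691935 -0.02637208  0.03      ] [ 0.61020749 -0.22083394  0.03      ] -3.9091103470619983
screw dir -4.091198511971528 -4.352926940487546
lateral off [np.float64(0.0009667262857115618), np.float64(0.0011558632244796534), np.float64(-0.00015647198569307627)]
[-1.38500593e+00  3.42671916e-01  1.52491915e+00  2.17189038e-06
  1.27540685e+00 -1.46015787e-01]
```

```bash
python3 -m pendant '[[388,-285,30,-1.49,60],[388,-285,30,-1.49,60],[388,-285,30,-1.49,60],[388,-285,30,-1.49,60],[388,-285,30,-1.49,60],[388,-285,30,-1.49,60],[388,-285,30,-1.49,60],[388,-285,30,-1.49,60],[388,-285,30,-1.49,60],[388,-285,30,-1.49,60],[388,-285,30,-1.49,60],[388,-285,30,-1.49,60],[388,-285,30,-1.49,60],[388,-285,30,-1.49,60]]'
python3 - <<'E'
from h import *
save('wrist','w1'); s=sense(); print(s['t'],s['tcp_pos'],s['ee_rot'],s['contact_force'])
E
```

```text
t: 1.5
tcp_pos: [0.4445, -0.1015, 0.179]
ee_rot: [[-0.246, 0.969, -0.0], [0.969, 0.246, -0.0], [-0.0, -0.0, -1.0]]
contact_force: [1.2, -0.7, -0.3]
finger_gap: 0.655
grasp_force: 0.0
1.55 [ 0.44462484 -0.10153365  0.17909978] [[-2.45923021e-01  9.69289359e-01  8.07716924e-05]
 [ 9.69289327e-01  2.45923033e-01 -2.49517953e-04]
 [-2.61718717e-04  1.69289307e-05 -9.99999966e-01]] [-0.26218876 -0.39284944  0.57622022]
```

View pics/w1.png

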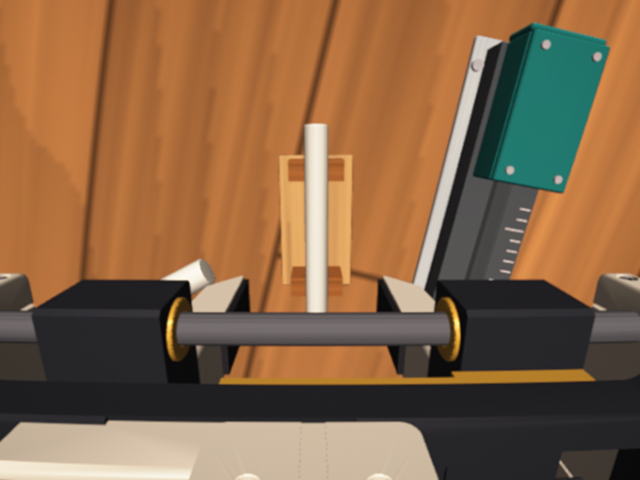

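The wrist view shows the rod upright in the picture, so the jaw is aligned with it. Its far end is at (316,125) and it passes under the gripper at (317,310). The cover screws are at (546,44), (598,57), (558,179) and (510,170).

```bash
python3 - <<'E'
from h import *
W=lambda u,v,z:world('w1',u,v,z)
a,b=W(316,127,.046),W(317,305,.046); e=(a-b)/np.linalg.norm(a-b)
print('rod far end',a,'dir',e,np.degrees(np.arctan2(e[0],e[1])),'centre',a-.085*e)
s=sense(); R=np.array(s['ee_rot']); print('shift tool mm',1e3*R.T@(a-.085*e-s['tcp_pos']))
S=[W(*q,.075) for q in [(546,44),(598,57),(558,179),(510,170)]]
c=np.mean(S,0); d=(S[0]+S[1]-S[2]-S[3])/2; d/=np.linalg.norm(d); print('cover',c,'dir',d,np.degrees(np.arctan2(d[0],d[1])),'mouth',c-.055*d)
E
```

```text
rod far end [ 0.42742042 -0.01988204  0.046     ] dir [-0.25362719  0.96730205  0.        ] -14.692254961855198 centre [ 0.44897873 -0.10210272  0.046     ]
shift tool mm [ -1.58747329   4.0779811  133.10026654]
cover [0.59678125 0.03266283 0.075     ] dir [-0.0718904   0.99741254  0.        ] -4.122572910774167 mouth [ 0.60073522 -0.02219486  0.075     ]
```

```bash
python3 -m pendant '[[-1,2.5,50,0,60],[-1,2.5,90,0,50],[-1,2.5,115,0,45],[-1,2.5,126,0,45],[-1,2.5,126,0,45]]'
python3 - <<'E'
from h import *
p,d=save('wrist','w2'); cv2.imwrite('pics/w2c.png',p)
E
```

```text
t: 2.05
tcp_pos: [0.4469, -0.1012, 0.0522]
ee_rot: [[-0.247, 0.969, -0.002], [0.969, 0.247, 0.001], [0.001, -0.002, -1.0]]
contact_force: [0.6, 0.2, 0.4]
finger_gap: 0.49
grasp_force: 0.0
```

View pics/w2c.png

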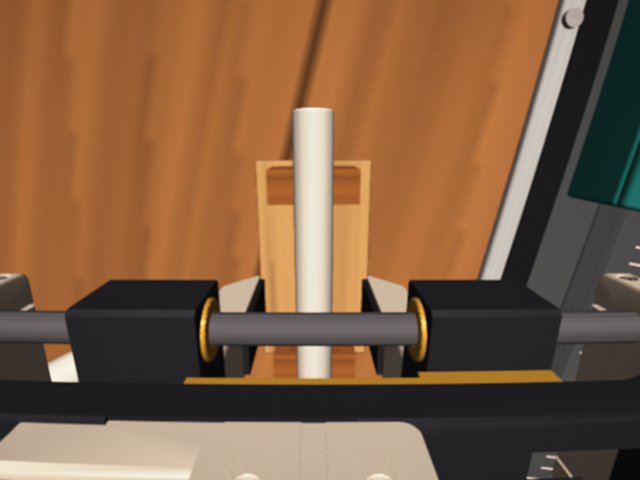

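The rod (x≈314) is centred between the fingers (264 and 363). I'll raise 2 mm, so the tips sit about 6 mm below the axis, and close.

```bash
python3 -m pendant '[[0,0,-2,0,45],[0,0,-2,0,15],[0,0,-2,0,15],[0,0,-2,0,15],[0,0,-2,0,15],[0,0,-2,0,15],[0,0,-2,0,15]]'; python3 -m pendant '[[0,0,-10,0,15],[0,0,-30,0,15],[0,0,-60,0,15],[0,0,-60,0,15],[0,0,-60,0,15]]'
```

```text
t: 2.8
tcp_pos: [0.4477, -0.1009, 0.055]
ee_rot: [[-0.248, 0.969, 0.0], [0.969, 0.248, -0.0], [-0.0, -0.0, -1.0]]
contact_force: [0.1, -0.3, 0.3]
finger_gap: 0.167
grasp_force: 0.0
t: 3.3
tcp_pos: [0.4481, -0.101, 0.1159]
ee_rot: [[-0.248, 0.969, 0.002], [0.969, 0.248, -0.001], [-0.001, 0.002, -1.0]]
contact_force: [0.9, -0.3, -0.6]
finger_gap: 0.163
grasp_force: 0.0
```

The jaw went to 15 mm with no force, so the rod wasn't held. I'll look.

```bash
python3 - <<'E'
from h import *
p,d=save('wrist','w3'); 
print(world('w3',313,200),world('w3',313,170))
E
```

```text
[ 0.43988611 -0.06734753  0.05523048] [ 0.4350717  -0.04857125  0.05560453]
```

View pics/w3.png

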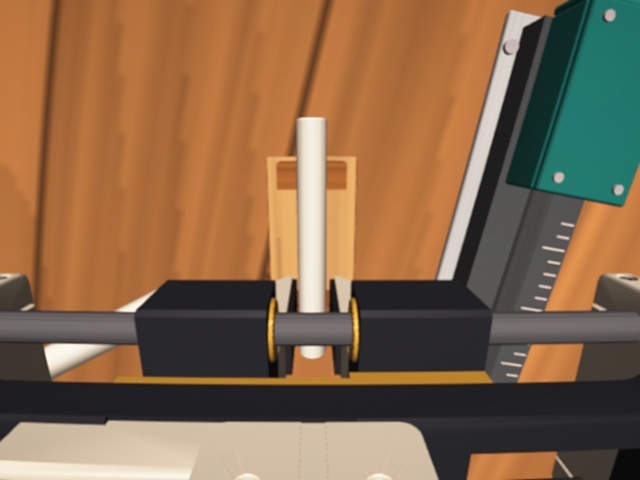

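The rod is undisturbed, so the fingers don't hold anything this near the tips. I'll go deeper, with the tips about 11 mm below the axis, and close further.

```bash
python3 -m pendant '[[0,0,0,0,45],[0,0,40,0,45],[0,0,66,0,45],[0,0,66,0,45],[0,0,66,0,16],[0,0,66,0,16],[0,0,66,0,16],[0,0,66,0,16],[0,0,66,0,16],[0,0,66,0,16]]'
```

```text
t: 4.35
tcp_pos: [0.4479, -0.1009, 0.0493]
ee_rot: [[-0.248, 0.969, 0.001], [0.969, 0.248, -0.0], [-0.001, 0.001, -1.0]]
contact_force: [0.6, -0.0, -0.1]
finger_gap: 0.175
grasp_force: 0.0
```

```bash
python3 -m pendant '[[0,0,0,0,40],[0,0,0,0,40],[0,0,4,0,40],[0,0,4,0,16],[0,0,4,0,16],[0,0,4,0,16],[0,0,4,0,16],[0,0,4,0,16]]'; python3 - <<'E'
from h import *
p,d=save('wrist','w4'); cv2.imwrite('pics/w4c.png',cv2.resize(p[100:400,160:480],None,fx=2,fy=2))
E
```

```text
t: 5.15
tcp_pos: [0.4477, -0.1009, 0.0451]
ee_rot: [[-0.248, 0.969, 0.0], [0.969, 0.248, -0.0], [-0.0, 0.0, -1.0]]
contact_force: [-0.3, -0.0, 0.7]
finger_gap: 0.176
grasp_force: 0.0
```

View pics/w4c.png

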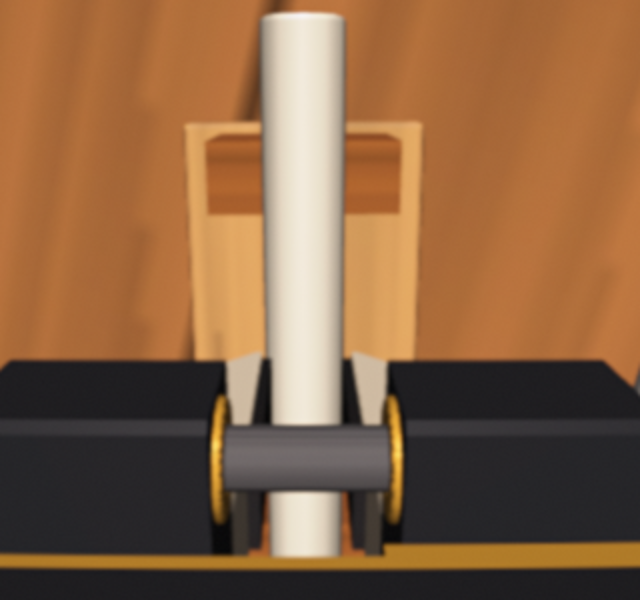

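The enlarged view shows the dark pads still standing a little clear of the rod on both sides (edges about 265 and 350, rod 272–340). So the commanded opening reads small, and depth wasn't the problem. I'll raise to the shallow grasp and close fully.

```bash
python3 -m pendant '[[0,0,0,0,30],[0,0,-9,0,30],[0,0,-9,0,30],[0,0,-9,0,0],[0,0,-9,0,0],[0,0,-9,0,0],[0,0,-9,0,0],[0,0,-9,0,0],[0,0,-9,0,0]]'
```

```text
t: 6.1
tcp_pos: [0.4477, -0.1009, 0.0539]
ee_rot: [[-0.248, 0.969, -0.0], [0.969, 0.248, -0.0], [-0.0, -0.0, -1.0]]
contact_force: [-0.2, -0.4, 0.0]
finger_gap: 0.002
grasp_force: 0.0
```

```bash
python3 - <<'E'
from h import *
p,d=save('wrist','w5'); print(sense()['grasp_force'])
for f in ('w2','w4','w5'):
  for v in (120,150,180,220,260,270,350): print(f,v,world(f,313,v).round(4), cv2.imread(f'pics/{f}.png')[v,313])
t,_=save('top','top1'); cv2.imwrite('pics/v8.png',np.hstack([cv2.resize(p[90:400,200:430],(460,600)),cv2.resize(t[230:300,330:430],(340,238)).__class__ and cv2.copyMakeBorder(cv2.resize(t[220:300,330:430],(340,272)),0,328,0,0,cv2.BORDER_CONSTANT)]))
E
```

```text
0.0
w2 120 [ 0.4288 -0.0234  0.0577] [217 233 241]
w2 150 [ 0.4321 -0.0362  0.0577] [218 233 241]
w2 180 [ 0.4355 -0.0495  0.0572] [217 233 240]
w2 220 [ 0.4402 -0.0681  0.0574] [216 233 240]
w2 260 [ 0.4453 -0.0878  0.0576] [217 232 241]
w2 270 [ 0.4466 -0.0929  0.0576] [216 232 240]
w2 350 [ 0.4578 -0.1369  0.0577] [213 230 239]
w4 120 [ 0.4287 -0.0232  0.0561] [216 232 240]
w4 150 [ 0.4319 -0.0356  0.0564] [218 233 241]
w4 180 [ 0.4352 -0.0483  0.0562] [217 233 241]
w4 220 [ 0.4397 -0.0662  0.0562] [217 233 241]
w4 260 [ 0.4446 -0.085   0.0565] [217 232 240]
w4 270 [ 0.4458 -0.09    0.0561] [216 232 240]
w4 350 [ 0.4567 -0.1322  0.0563] [214 231 239]
w5 120 [ 0.4285 -0.0227  0.0564] [218 234 242]
w5 150 [ 0.4319 -0.0357  0.0563] [219 234 242]
w5 180 [ 0.4353 -0.0491  0.0563] [219 234 242]
w5 220 [ 0.4401 -0.0679  0.0566] [218 233 241]
w5 260 [ 0.4452 -0.0877  0.0566] [219 233 241]
w5 270 [ 0.4465 -0.0928  0.0567] [218 233 241]
w5 350 [ 0.458  -0.1375  0.0564] [114 126 137]
```

View pics/v8.png

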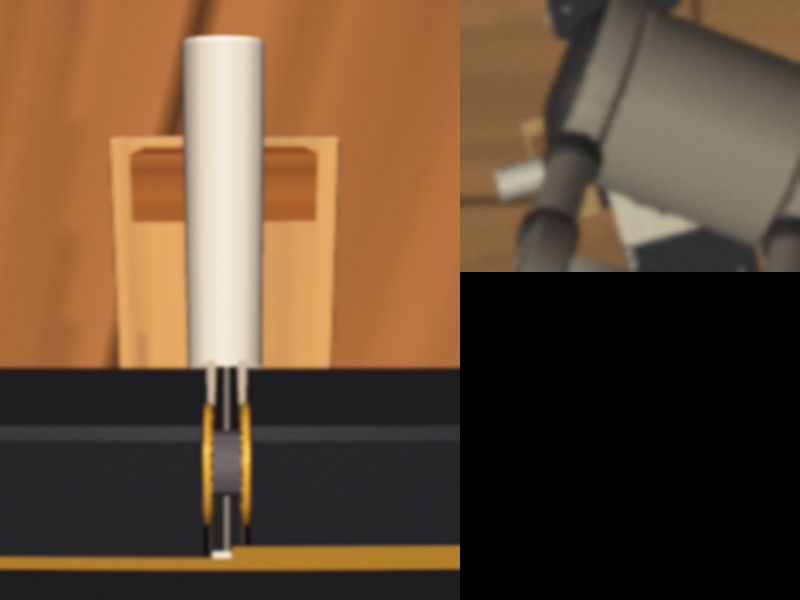

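The fingers closed above the rod, so the tips must be higher than the stated TCP implies. I'll measure the fingertips from the depth image.

```bash
python3 - <<'E'
import plant
print([ (k,getattr(plant,k)) for k in dir(plant) if not k.startswith('_') and not callable(getattr(plant,k)) and k not in('np',)][:20])
from h import *
s=sense()
for f,pts in [('w5',[(306,275),(306,285),(306,295),(320,275),(320,285),(313,285)]),('w2',[(240,300),(250,290),(258,284),(380,290),(370,284),(240,330),(262,290)]),('w1',[(240,283),(230,290),(390,283),(400,290)])]:
  for u,v in pts: print(f,u,v,world(f,u,v).round(4))
  c=np.load(f'pics/{f}.npz'); E=c['extrinsics']; print('cam',-E[:3,:3].T@E[:3,3],'look',-E[2,:3],c['K'][0,0])
E
```

```text
[('tip_reach', 0.014)]
w5 306 275 [ 0.4438 -0.0966  0.0561]
w5 306 285 [ 0.4429 -0.091   0.0837]
w5 306 295 [ 0.4432 -0.0914  0.0935]
w5 320 275 [ 0.4508 -0.095   0.0555]
w5 320 285 [ 0.4487 -0.0892  0.0844]
w5 313 285 [ 0.4462 -0.0917  0.08  ]
cam [ 0.43110441 -0.03316571  0.23022715] look [ 0.06506439 -0.25245372 -0.96541895] 362.50017199322934
w2 240 300 [ 0.4183 -0.0976  0.0993]
w2 250 290 [ 0.4205 -0.0972  0.0888]
w2 258 284 [ 0.4226 -0.0982  0.0785]
w2 380 290 [ 0.473  -0.0837  0.0893]
w2 370 284 [ 0.4704 -0.0851  0.0807]
w2 240 330 [ 0.4253 -0.0779  0.1545]
w2 262 290 [ 0.4249 -0.1007  0.0782]
cam [ 0.43132231 -0.03369042  0.2296093 ] look [ 0.06488738 -0.25256948 -0.96540058] 362.50017199322934
w1 240 283 [ 0.4116 -0.0991  0.2058]
w1 230 290 [ 0.4091 -0.0994  0.2144]
w1 390 283 [ 0.4756 -0.0826  0.2065]
w1 400 290 [ 0.4781 -0.0819  0.2144]
cam [ 0.42817285 -0.03373245  0.35534887] look [ 0.06453295 -0.25279641 -0.96536494] 362.50017199322934
```

```bash
python3 - <<'E'
from h import *
for f,tz,us in [('w1',.179,list(range(225,252))+list(range(378,405))),('w2',.0522,list(range(222,268))+list(range(360,405))),('w5',.054,range(300,326)),('w4',.0451,list(range(273,296))+list(range(330,354)))]:
  best=[]
  for u in us:
    for v in range(265,300):
      w=world(f,u,v)
      if w[2]>tz+.012: best.append((w[2]-tz,u,v,w[0].round(4),w[1].round(4)))
  best.sort(); print(f,[tuple(np.round(b,4).tolist()) for b in best[:40:5]])
E
```

```text
w1 [(0.0175, 244.0, 278.0, 0.4119, -0.1002), (0.0186, 245.0, 279.0, 0.4126, -0.1001), (0.0188, 249.0, 282.0, 0.4147, -0.101), (0.019, 243.0, 277.0, 0.4115, -0.0992), (0.0191, 249.0, 290.0, 0.4155, -0.1048), (0.0193, 379.0, 279.0, 0.4727, -0.0846), (0.0198, 249.0, 293.0, 0.4159, -0.106), (0.02, 243.0, 278.0, 0.4117, -0.0993)]
w2 [(0.0187, 264.0, 283.0, 0.4247, -0.1002), (0.0197, 361.0, 284.0, 0.4687, -0.0891), (0.0199, 361.0, 285.0, 0.4688, -0.0895), (0.02, 260.0, 279.0, 0.4226, -0.0982), (0.0202, 262.0, 279.0, 0.4235, -0.0979), (0.0203, 370.0, 276.0, 0.4715, -0.0841), (0.0204, 264.0, 285.0, 0.425, -0.1005), (0.0205, 264.0, 286.0, 0.4251, -0.1009)]
w5 [(0.0178, 317.0, 278.0, 0.448, -0.091), (0.0186, 313.0, 279.0, 0.4462, -0.0916), (0.0189, 320.0, 276.0, 0.4489, -0.0893), (0.019, 322.0, 276.0, 0.4498, -0.0891), (0.0198, 308.0, 279.0, 0.4439, -0.0918), (0.0199, 309.0, 280.0, 0.4444, -0.0921), (0.02, 325.0, 277.0, 0.4512, -0.0888), (0.0201, 317.0, 279.0, 0.4478, -0.0907)]
w4 [(0.0182, 334.0, 278.0, 0.4556, -0.0889), (0.0185, 290.0, 277.0, 0.4357, -0.0934), (0.0188, 335.0, 278.0, 0.456, -0.0886), (0.0191, 330.0, 289.0, 0.4551, -0.0944), (0.0192, 331.0, 279.0, 0.4543, -0.0894), (0.0193, 295.0, 286.0, 0.439, -0.0968), (0.0195, 331.0, 280.0, 0.4543, -0.0898), (0.0196, 295.0, 289.0, 0.4393, -0.0982)]
```

Measured over four views, the fingertips stand about 18.5 mm above the reported TCP, where the brief puts them 14 mm below it. From here I'll plan with tip z = TCP z + 0.0185. The tips should be 6–7 mm below the rod axis, which puts the TCP at about 0.021.

```bash
python3 -m pendant '[[0,0,-3,0,45],[0,0,-3,0,45],[0,0,-3,0,45],[0,0,-3,0,45],[0,0,0,0,45],[0,0,12,0,45],[0,0,24,0,45],[0,0,33,0,45],[0,0,33,0,45]]' && python3 -m pendant '[[0,0,0,0,10],[0,0,0,0,10],[0,0,0,0,10],[0,0,0,0,10],[0,0,0,0,10],[0,0,0,0,10]]'
```

```text
t: 7.1
tcp_pos: [0.4469, -0.1006, 0.0199]
ee_rot: [[-0.248, 0.969, -0.002], [0.969, 0.248, 0.001], [0.001, -0.002, -1.0]]
contact_force: [0.6, 0.3, 0.8]
finger_gap: 0.49
grasp_force: 0.0
t: 7.7
tcp_pos: [0.4473, -0.1011, 0.0213]
ee_rot: [[-0.249, 0.969, -0.001], [0.969, 0.249, -0.0], [-0.0, -0.001, -1.0]]
contact_force: [-4.4, -2.1, 5.8]
finger_gap: 0.206
grasp_force: 30.0
```

Gripped at 30 N with about 19 mm between the pads. Now I'll lift and carry the rod over the groove.

```bash
python3 -m pendant '[[0,0,-15,0,10],[0,0,-40,0,10],[0,0,-70,0,10],[0,0,-70,0,10],[-20,40,-70,0.05,10],[-45,90,-70,0.12,10],[-70,130,-70,0.178,10],[-70,147,-70,0.178,10],[-70,147,-70,0.178,10],[-70,147,-70,0.178,10]]'; python3 - <<'E'
from h import *
p,d=save('wrist','w6'); s=sense(); print(s['t'],s['tcp_pos'],s['ee_rot'])
E
```

```text
t: 8.7
tcp_pos: [0.6064, -0.1316, 0.0894]
ee_rot: [[-0.074, 0.997, -0.003], [0.997, 0.074, 0.001], [0.001, -0.003, -1.0]]
contact_force: [0.1, 0.2, -0.6]
finger_gap: 0.211
grasp_force: 30.0
8.75 [ 0.606051   -0.13171492  0.08991695] [[-7.32672638e-02  9.97309371e-01 -2.43447665e-03]
 [ 9.97311870e-01  7.32693857e-02  7.94039757e-04]
 [ 9.70275900e-04 -2.36975534e-03 -9.99996721e-01]]
```

View pics/w6.png

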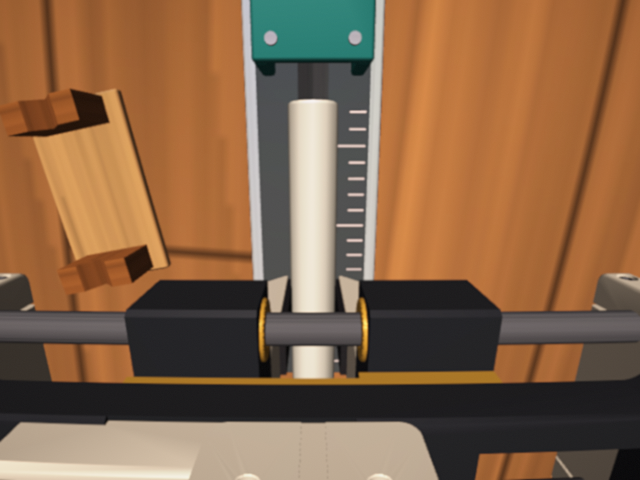

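The rod hangs between the fingers with its far end at (313,102), in line with the groove, which shows at (299–328, 85) in front of the cover. The screws are at (271,38) and (355,38), and the cover's front edge is at v≈60. I'll compute the lateral offset between rod and groove.

```bash
python3 - <<'E'
from h import *
s=sense(); R=np.array(s['ee_rot']); t=np.array(s['tcp_pos'])
T=lambda u,v,z:((R.T@(world('w6',u,v,z)-t))*1e3).round(1)
p=cv2.imread('pics/w6.png').astype(int).sum(2)
print('row85',p[85,250:380:2].tolist()); print('row150 edges',p[150,240:380:2].tolist())
print('depth rod',world('w6',312,150),world('w6',312,250))
for n,a in dict(s1=(271,38,.075),s2=(355,38,.075),gl=(299,85,.035),gr=(328,85,.035),rodL1=(291,110,.115),rodR1=(336,110,.115),rodL2=(291,260,.115),rodR2=(335,260,.115),rodend=(313,103,.12),covfront=(313,60,.075),plL=(248,60,.008),plR=(382,60,.008)).items(): print(n,T(*a))
E
```

```text
row85 [598, 609, 610, 366, 231, 240, 237, 239, 238, 238, 241, 239, 239, 238, 240, 236, 238, 240, 239, 242, 238, 239, 239, 232, 176, 153, 154, 155, 156, 152, 154, 170, 187, 195, 188, 194, 192, 192, 198, 221, 238, 239, 238, 236, 243, 239, 240, 237, 240, 239, 238, 238, 237, 239, 238, 239, 235, 237, 237, 239, 457, 589, 595, 615, 613]
row150 edges [361, 355, 353, 356, 530, 603, 599, 608, 606, 437, 237, 242, 243, 244, 243, 245, 245, 240, 243, 243, 242, 242, 242, 245, 277, 434, 513, 553, 588, 628, 647, 656, 668, 673, 680, 686, 690, 685, 675, 663, 651, 640, 627, 601, 564, 515, 469, 416, 298, 227, 242, 237, 241, 240, 241, 239, 239, 239, 236, 240, 241, 242, 239, 240, 480, 597, 609, 614, 599, 470]
depth rod [ 0.60163801 -0.06412574  0.12517113] [ 0.60450018 -0.10347707  0.12498869]
s1 [119.7 -19.3  15.1]
s2 [119.6  21.1  15. ]
gl [104.2  -7.4  55. ]
gr [104.2   9.9  55. ]
rodL1 [ 83.1  -7.8 -25. ]
rodR1 [ 83.1  10.  -25. ]
rodL2 [ 20.8  -8.8 -25. ]
rodR2 [ 20.8  10.5 -25.1]
rodend [ 85.2   0.9 -30. ]
covfront [109.7   0.9  15. ]
plL [123.9 -41.8  82.1]
plR [123.9  46.3  81.9]
```

Rod and groove agree to within 0.5 mm sideways, and the rod's end is 24.5 mm short of the cover. Lowering.

```bash
python3 -m pendant '[[0,0,25,0,10],[0,0,45,0,10],[0,0,58,0,10],[0,0,66,0,10],[0,0,69,0,10],[0,0,69,0,10],[0,0,69,0,10]]'; python3 -m pendant '[[0,0,1,0,10],[0,0,1,0,10]]'
```

```text
t: 9.45
tcp_pos: [0.608, -0.1324, 0.0229]
ee_rot: [[-0.073, 0.997, 0.001], [0.997, 0.073, -0.001], [-0.001, 0.001, -1.0]]
contact_force: [0.7, -0.4, -0.8]
finger_gap: 0.213
grasp_force: 30.0
t: 9.65
tcp_pos: [0.6078, -0.1323, 0.0215]
ee_rot: [[-0.073, 0.997, 0.001], [0.997, 0.073, -0.0], [-0.0, 0.001, -1.0]]
contact_force: [-0.1, 0.3, -0.5]
finger_gap: 0.207
grasp_force: 30.0
```

```bash
python3 -m pendant '[[0,0,0,0,10],[0,0,0,0,10],[0,0,0,0,10]]'; python3 - <<'E'
from h import *
p,d=save('wrist','w7'); s=sense(); R=np.array(s['ee_rot']); t=np.array(s['tcp_pos']); print(t)
T=lambda u,v,z:((R.T@(world('w7',u,v,z)-t))*1e3).round(1)
g=p.astype(int).sum(2)
for v in range(20,110,8): print(v,g[v,250:380:3].tolist())
E
```

```text
t: 9.95
tcp_pos: [0.6075, -0.1322, 0.0211]
ee_rot: [[-0.073, 0.997, 0.0], [0.997, 0.073, -0.0], [-0.0, 0.0, -1.0]]
contact_force: [-0.3, 0.3, -0.4]
finger_gap: 0.208
grasp_force: 30.0
[ 0.60748575 -0.13218867  0.0210234 ]
20 [56, 103, 240, 242, 240, 238, 241, 238, 242, 239, 240, 240, 223, 149, 154, 151, 154, 148, 146, 157, 188, 194, 189, 196, 189, 186, 197, 206, 236, 238, 238, 234, 242, 235, 240, 239, 237, 238, 196, 78, 82, 76, 62, 63]
28 [59, 87, 241, 243, 240, 242, 241, 241, 242, 242, 242, 242, 227, 151, 155, 152, 153, 152, 154, 158, 186, 195, 195, 195, 192, 189, 201, 211, 242, 239, 241, 241, 239, 240, 238, 237, 238, 237, 190, 78, 70, 56, 58, 57]
36 [54, 70, 238, 244, 241, 243, 245, 244, 243, 242, 243, 245, 225, 155, 152, 153, 156, 152, 155, 157, 188, 197, 192, 196, 196, 188, 198, 209, 240, 242, 243, 245, 242, 240, 240, 238, 240, 240, 191, 59, 64, 60, 58, 62]
44 [243, 243, 241, 244, 244, 242, 244, 241, 243, 244, 243, 240, 233, 156, 158, 154, 156, 151, 156, 159, 191, 193, 193, 196, 196, 193, 203, 211, 246, 245, 242, 242, 241, 241, 240, 242, 240, 241, 245, 242, 241, 240, 237, 237]
52
[... 1091 characters left out ...]
, 245, 247, 243, 244, 243]
92 [247, 248, 245, 247, 247, 246, 247, 248, 249, 250, 247, 249, 249, 166, 156, 156, 157, 160, 157, 164, 187, 199, 198, 199, 202, 195, 205, 220, 246, 246, 243, 248, 246, 249, 245, 247, 247, 239, 270, 267, 263, 264, 263, 262]
100 [248, 244, 246, 244, 247, 246, 246, 250, 247, 246, 246, 249, 246, 170, 291, 424, 562, 647, 676, 700, 713, 727, 700, 679, 644, 616, 527, 418, 288, 246, 245, 247, 246, 247, 248, 247, 246, 246, 243, 245, 244, 242, 246, 245]
108 [249, 248, 246, 245, 246, 251, 247, 245, 246, 249, 252, 245, 247, 415, 527, 583, 636, 661, 672, 682, 692, 697, 684, 669, 651, 631, 582, 516, 447, 281, 247, 249, 248, 247, 248, 246, 246, 249, 248, 247, 244, 248, 245, 246]
```

The rod sits about 0.7 mm to +y of the groove centre, so I'll correct that, lower a little more while watching for contact, then release slowly.

```bash
python3 -m pendant '[[0,-0.7,1.5,0,10],[0,-0.7,1.5,0,10],[0,-0.7,1.5,0,10]]'; python3 -m pendant '[[0,0,1,0,10],[0,0,1,0,10],[0,0,1,0,10]]'
```

```text
t: 10.3
tcp_pos: [0.6067, -0.1322, 0.0194]
ee_rot: [[-0.073, 0.997, -0.0], [0.997, 0.073, -0.0], [-0.0, -0.0, -1.0]]
contact_force: [-0.1, -0.8, -0.5]
finger_gap: 0.208
grasp_force: 30.0
t: 10.6
tcp_pos: [0.6068, -0.1322, 0.0185]
ee_rot: [[-0.073, 0.997, -0.0], [0.997, 0.073, -0.0], [-0.0, -0.0, -1.0]]
contact_force: [0.1, 1.0, -0.2]
finger_gap: 0.208
grasp_force: 30.0
```

```bash
python3 -m pendant '[[0,0,0.8,0,10],[0,0,0.8,0,10],[0,0,0.8,0,10]]'; python3 -m pendant '[[0,0,0,0,20],[0,0,0,0,22],[0,0,0,0,22],[0,0,0,0,24],[0,0,0,0,26],[0,0,0,0,28],[0,0,0,0,34],[0,0,0,0,34],[0,0,-4,0,34],[0,0,-20,0,34],[0,0,-50,0,34],[0,0,-50,0,34],[0,0,-50,0,34]]'; python3 - <<'E'
from h import *
p,d=save('wrist','w8'); s=sense(); print(s['t'],s['tcp_pos'])
g=p.astype(int).sum(2)
for v in range(80,275,24):
  r=np.where(g[v,260:370]>500)[0]+260; print(v,r.min() if len(r) else None,r.max() if len(r) else None,world('w8',int(np.median(r)) if len(r) else 312,v).round(4))
R=np.array(s['ee_rot']); 
E
```

```text
t: 10.9
tcp_pos: [0.6068, -0.1323, 0.0177]
ee_rot: [[-0.073, 0.997, -0.0], [0.997, 0.073, -0.0], [-0.0, -0.0, -1.0]]
contact_force: [-0.3, -0.4, -0.8]
finger_gap: 0.207
grasp_force: 30.0
t: 12.2
tcp_pos: [0.6072, -0.1324, 0.0685]
ee_rot: [[-0.073, 0.997, 0.002], [0.997, 0.073, -0.001], [-0.001, 0.002, -1.0]]
contact_force: [0.7, 0.0, -0.2]
finger_gap: 0.372
grasp_force: 0.0
12.25 [ 0.60651901 -0.13215847  0.06755736]
80 None None [ 0.5992 -0.0276  0.0265]
104 None None [ 0.6002 -0.0403  0.0263]
128 295 325 [ 0.6002 -0.0545  0.0499]
152 296 325 [ 0.6011 -0.0665  0.0492]
176 296 324 [ 0.6019 -0.0788  0.0496]
200 296 324 [ 0.6028 -0.0916  0.0496]
224 296 369 [ 0.6038 -0.1047  0.05  ]
248 297 369 [ 0.6098 -0.1184  0.0483]
272 297 369 [ 0.6063 -0.1326  0.0494]
```

The rod top measures 0.0495 m along its length, so it is seated in the groove with its axis at 0.040. Next I'll close the fingers, move behind the rod's rear end and lower.

```bash
python3 -m pendant '[[-40,0,0,0,0],[-80,0,0,0,0],[-105,0,0,0,0],[-105,0,0,0,0],[-105,0,0,0,0],[-105,0,20,0,0],[-105,0,38,0,0],[-105,0,47,0,0],[-105,0,48,0,0],[-105,0,48,0,0],[-105,0,48,0,0]]'
```

```text
t: 13.35
tcp_pos: [0.6151, -0.2369, 0.0207]
ee_rot: [[-0.073, 0.997, 0.001], [0.997, 0.073, -0.001], [-0.001, 0.001, -1.0]]
contact_force: [1.1, -0.5, -0.3]
finger_gap: 0.004
grasp_force: 0.0
```

```bash
python3 -m pendant '[[5,0,0,0,0],[9,0,0,0,0],[12,0,0,0,0],[16,0,0,0,0],[22,0,0,0,0],[28,0,0,0,0],[34,0,0,0,0],[40,0,0,0,0],[45,0,0,0,0],[50,0,0,0,0]]'; python3 - <<'E'
from h import *
p,d=save('wrist','w9'); s=sense(); print(s['t'],s['tcp_pos'],s['contact_force'])
g=p.astype(int).sum(2)
for v in range(20,280,20): print(v,world('w9',312,v).round(4),g[v,312])
cv2.imwrite('pics/w9c.png',p)
E
```

```text
t: 14.35
tcp_pos: [0.611, -0.1872, 0.0202]
ee_rot: [[-0.073, 0.997, 0.001], [0.997, 0.073, -0.001], [-0.001, 0.001, -1.0]]
contact_force: [-0.7, -5.0, 4.4]
finger_gap: 0.007
grasp_force: 2.6
14.4 [ 0.61089665 -0.18619884  0.02007957] [-0.29702018 -4.41124966  3.05946384]
20 [ 0.603  -0.0726  0.0503] 702
40 [ 0.6035 -0.0794  0.0507] 703
60 [ 0.604  -0.0862  0.0507] 702
80 [ 0.6045 -0.0932  0.0509] 704
100 [ 0.605  -0.1002  0.0505] 700
120 [ 0.6056 -0.1074  0.0503] 699
140 [ 0.6061 -0.1149  0.05  ] 694
160 [ 0.6067 -0.1225  0.0499] 693
180 [ 0.6072 -0.1303  0.0499] 690
200 [ 0.6078 -0.1383  0.0501] 685
220 [ 0.6084 -0.1466  0.0499] 681
240 [ 0.609  -0.155   0.0502] 680
260 [ 0.6097 -0.1638  0.0502] 676
```

```bash
python3 -m pendant '[[0,0,-1,0,0],[0,0,-1,0,0],[0,0,-1,0,0]]'; python3 -m pendant '[[2,0,-1,0,0],[4,0,-1,0,0],[4,0,-1,0,0]]'; cat > ok.py <<'E'
from plant import *
import sys
s=sense(); f=s['contact_force']; print('   chk',[round(float(x),1) for x in f],round(float(s['tcp_pos'][1]),4)); sys.exit(abs(f[1])>float(sys.argv[1]))
E
```

```text
t: 14.7
tcp_pos: [0.6105, -0.1864, 0.0202]
ee_rot: [[-0.073, 0.997, -0.001], [0.997, 0.073, 0.001], [0.001, -0.001, -1.0]]
contact_force: [1.4, 0.4, 0.3]
finger_gap: 0.002
grasp_force: 0.0
t: 15.0
tcp_pos: [0.6104, -0.1827, 0.0216]
ee_rot: [[-0.073, 0.997, -0.0], [0.997, 0.073, 0.0], [0.0, -0.0, -1.0]]
contact_force: [0.3, -0.0, 0.0]
finger_gap: 0.006
grasp_force: 0.0
```

Raising 1 mm cleared the vertical load, so the tips had been dragging on the bed. By my estimate the rod's front is about 20 mm inside the mouth. I'll go 12 mm further, then 1 mm steps with a force check between calls.

```bash
python3 -m pendant '[[3,0,0,0,0],[6,0,0,0,0],[9,0,0,0,0],[12,0,0,0,0],[12,0,0,0,0]]' && python3 ok.py 4 && python3 -m pendant '[[0.5,0,0,0,0],[1,0,0,0,0]]' |grep -E "t:|tact" && python3 ok.py 4 && python3 -m pendant '[[0.5,0,0,0,0],[1,0,0,0,0]]' |grep -E "t:|tact" && python3 ok.py 4 && python3 -m pendant '[[0.5,0,0,0,0],[1,0,0,0,0]]' |grep -E "t:|tact" && python3 ok.py 4
```

```text
t: 15.5
tcp_pos: [0.6096, -0.1705, 0.0217]
ee_rot: [[-0.073, 0.997, -0.0], [0.997, 0.073, 0.0], [0.0, -0.0, -1.0]]
contact_force: [0.5, 0.3, 0.2]
finger_gap: 0.005
grasp_force: 0.0
   chk [0.5, 0.3, 0.2] -0.1705False
```

```bash
sed -i 's/sys.exit(\(.*\))$/sys.exit(int(\1))/' ok.py
m(){ grep -E "tact"; }
python3 -m pendant '[[1,0,0,0,0],[1.5,0,0,0,0]]' |m && python3 ok.py 4 && python3 -m pendant '[[0.5,0,0,0,0],[1,0,0,0,0]]' |m && python3 ok.py 4 && python3 -m pendant '[[0.5,0,0,0,0],[1,0,0,0,0]]' |m && python3 ok.py 4 && python3 -m pendant '[[0.5,0,0,0,0],[1,0,0,0,0]]' |m && python3 ok.py 4 && python3 -m pendant '[[0.5,0,0,0,0],[1,0,0,0,0]]' |m && python3 ok.py 4
python3 - <<'E'
from h import *
p,d=save('wrist','w10'); s=sense(); print(s['t'],s['tcp_pos'])
for v in range(20,280,40): print(v,world('w10',312,v).round(4))
E
```

```text
contact_force: [-0.4, -0.0, 0.8]
   chk [-0.4, -0.0, 0.8] -0.1697
contact_force: [0.7, -1.6, 0.4]
   chk [0.7, -1.6, 0.4] -0.1688
contact_force: [1.1, -1.7, 0.5]
   chk [1.1, -1.7, 0.5] -0.1677
contact_force: [-0.0, -1.6, 0.5]
   chk [-0.0, -1.6, 0.5] -0.1667
contact_force: [0.1, -0.5, 0.6]
   chk [0.1, -0.5, 0.6] -0.1657
16.55 [ 0.60926279 -0.16554526  0.0217545 ]
20 [ 0.6014 -0.0516  0.0506]
60 [ 0.6024 -0.0652  0.0506]
100 [ 0.6034 -0.0794  0.0502]
140 [ 0.6045 -0.0943  0.0502]
180 [ 0.6057 -0.1099  0.0501]
220 [ 0.6068 -0.1263  0.0501]
260 [ 0.6081 -0.1436  0.0507]
```

Sliding at about 1.6 N. The front is roughly 37 mm inside, so I'll continue in 1 mm steps with the guard.

```bash
m(){ grep -E "QQ"; true; }
python3 -m pendant '[[0.5,0,0,0,0],[1,0,0,0,0]]' |m && python3 ok.py 4 && python3 -m pendant '[[0.5,0,0,0,0],[1,0,0,0,0]]' |m && python3 ok.py 4 && python3 -m pendant '[[0.5,0,0,0,0],[1,0,0,0,0]]' |m && python3 ok.py 4 && python3 -m pendant '[[0.5,0,0,0,0],[1,0,0,0,0]]' |m && python3 ok.py 4 && python3 -m pendant '[[0.5,0,0,0,0],[1,0,0,0,0]]' |m && python3 ok.py 4 && python3 -m pendant '[[0.5,0,0,0,0],[1,0,0,0,0]]' |m && python3 ok.py 4 && python3 -m pendant '[[0.5,0,0,0,0],[1,0,0,0,0]]' |m && python3 ok.py 4 && python3 -m pendant '[[0.5,0,0,0,0],[1,0,0,0,0]]' |m && python3 ok.py 4 && python3 -m pendant '[[0.5,0,0,0,0],[1,0,0,0,0]]' |m && python3 ok.py 4 && python3 -m pendant '[[0.5,0,0,0,0],[1,0,0,0,0]]' |m && python3 ok.py 4 && python3 -m pendant '[[0.5,0,0,0,0],[1,0,0,0,0]]' |m && python3 ok.py 4 && python3 -m pendant '[[0.5,0,0,0,0],[1,0,0,0,0]]' |m && python3 ok.py 4
```

```text
chk [-0.4, -1.0, 1.5] -0.1647
   chk [0.9, -1.3, -0.1] -0.1637
   chk [-0.1, -1.9, 0.8] -0.1626
   chk [0.6, -1.2, 0.7] -0.1617
   chk [0.2, -0.6, 0.2] -0.1607
   chk [-0.1, -1.7, 0.7] -0.1597
   chk [0.0, -1.0, 1.3] -0.1586
   chk [0.6, -1.6, 0.0] -0.1577
   chk [0.4, -2.1, 1.2] -0.1566
   chk [0.1, -5.3, 0.8] -0.1562
```

Force jumped to 5.3 N and the TCP advanced only 0.4 mm. One small step will confirm whether that is the stop.

```bash
python3 -m pendant '[[0,0,0,0,0],[0,0,0,0,0]]' |grep -E "t:|tcp|tact"; python3 ok.py 7 && python3 -m pendant '[[0.3,0,0,0,0],[0.3,0,0,0,0],[0.3,0,0,0,0]]' |grep -E "t:|tcp|tact"
```

```text
t: 18.75
tcp_pos: [0.6085, -0.1563, 0.0217]
ee_rot: [[-0.073, 0.997, 0.0], [0.997, 0.073, -0.001], [-0.001, 0.0, -1.0]]
contact_force: [-0.3, -5.3, 1.2]
   chk [-0.3, -5.3, 1.2] -0.1563
t: 19.05
tcp_pos: [0.6086, -0.1562, 0.0218]
ee_rot: [[-0.073, 0.997, 0.0], [0.997, 0.073, -0.001], [-0.001, 0.0, -1.0]]
contact_force: [0.8, -6.4, 0.9]
```

The force holds at 6.4 N with no movement, about 46 mm past the mouth, so this is the stop. I'll back off straight, lift and check.

```bash
python3 -m pendant '[[-1,0,0,0,0],[-4,0,0,0,0],[-12,0,0,0,0],[-20,0,0,0,0],[-20,0,-20,0,0],[-20,0,-60,0,0],[-20,0,-110,0,0],[-20,0,-130,0,0],[-20,0,-130,0,0],[-20,0,-130,0,0],[-20,0,-130,0,0]]'; python3 - <<'E'
from h import *
p,d=save('wrist','w11'); s=sense(); print(s['t'],s['tcp_pos'],s['contact_force'])
for v in range(140,290,20): print(v,world('w11',312,v).round(4))
cv2.imwrite('pics/w11c.png',p)
E
```

```text
t: 20.15
tcp_pos: [0.6089, -0.1751, 0.1497]
ee_rot: [[-0.073, 0.997, -0.003], [0.997, 0.073, 0.001], [0.002, -0.003, -1.0]]
contact_force: [-0.4, 0.3, -0.1]
finger_gap: 0.003
grasp_force: 0.0
20.2 [ 0.60896695 -0.1750901   0.14964515] [-0.30685169 -0.01434664 -0.29571054]
140 [ 0.6036 -0.1022  0.0501]
160 [ 0.6046 -0.1166  0.0502]
180 [ 0.6057 -0.1313  0.0503]
200 [ 0.6069 -0.1498  0.028 ]
220 [ 0.6081 -0.1666  0.0278]
240 [ 0.6094 -0.1839  0.0277]
260 [ 0.6107 -0.2018  0.0277]
280 [ 0.6087 -0.1655  0.1701]
```

View pics/w11c.png

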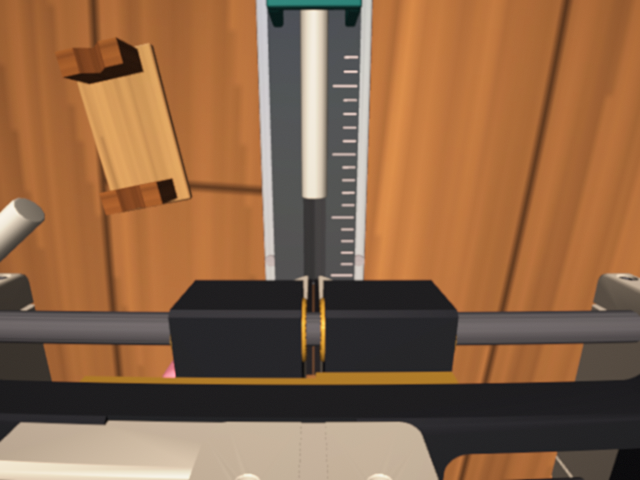

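The rod lies level in the groove, going under the cover. Its rear end is at (314,198), y ≈ -0.146, which matches the spot where the push stopped. The gripper is clear of it.

```bash
python3 -c "from plant import *; print(job_done())"
```

```text
the job is handed in; nothing more can be done
None
```

The job is handed in: the rod lies in the groove against the stop, about 46 mm past the mouth, after a push that peaked at about 6.4 N by the checks; the mugs and jar were not touched, and it took about 20 s.

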